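# Test-run the paddle grinder behind its spark screen

## Robot

A 6-joint arm with a two-finger parallel gripper is mounted at the origin on the work surface. World frame = base frame: x ahead of the robot, y to its left, z up, the work surface at z = 0. Lengths are in m, angles in rad, forces in N, time in s.
With the tool pointing down it reaches from about 0.275 to 1 m from the base axis. Payload 8.4 kg.
Tool frame: the origin (TCP) lies on the centre line of the jaws, within the pads' length; the fingertips stand 17 mm ahead of it and the grasp point (between the pads) lies 2 mm behind it (bot.tcp_to_tips is the y of the fingertips in the tool frame, in m); y points along the fingers, z is the direction in which the jaws open and shut, and the axes are right-handed (so a half turn about y gives the same grasp; the last joint's range is limited). The gripper opens to 85 mm and grips with 20 to 120 N. Pads are 22 mm wide; open, the fingers measure 114 mm over their backs; the gripper's body (76 mm by 85 mm) begins 54 mm behind the grasp point. The pads swing forward as they close: fully open they stand 13 mm farther back than shut.
Start: joints at [1.212, 0.353, 1.633, -0, 1.155, -0.002], TCP at [0.218, 0.586, 0.248] pointing down, gripper open.
Joint ranges: [-2.63, 2.63], [-0.92, 2.1], [0.06, 2.66], [-1.3, 4.44], [0, 2.69], [-3.02, 3.02]. Speed limits (rad/s): [2.22, 2.22, 2.79, 3.14, 3.14, 3.14].

## Interface

Orientations are given as a unit quaternion [x, y, z, w].
In Python, from workcell import bot, hand, kinematics, get_obs, vision, hand_in gives the robot as it stands. The module is installed in compiled form; this text tells all that it offers. Calls block until the motion is done:
- bot.reach(position, orientation): joint-space move of the TCP to a pose.
- bot.servo_line(position, ori=None, velocity=0.15): straight line of the TCP; ori=None keeps the orientation; velocity is the mean speed in m/s.
- bot.goto_joints(angles): joint-space move.
- hand.move_gripper(opening, strength=None): finger opening in m; strength is the grip in N (None keeps the last); returns when the fingers have stopped.
- bot.dwell(seconds).
- kinematics.solve_ik(position, orientation): joint angles nearest the present ones, or None.
- get_obs(): the state.
- vision.read_camera(name): name is "scene" or "top"; returns a dict with "frame" (400x640x3 uint8, red, green, blue), "intrinsics" (3x3 intrinsics, pixels), "dist" ([k1, k2, p1, p2, k3] as OpenCV has them; the pictures are not rectified), "view" (4x4, takes a point from world to camera coordinates). Camera axes: x right, y down, z forward; pixel columns grow to the right and rows downward; lengths in m; the calibration is good to about 2 mm. A picture is of the moment at which its call begins. There is no depth.
A pose or a line that the arm cannot do raises bot.IKError and nothing moves.
- hand_in(): hands the job in, once; it reports no verdict.
The state is a dict: "time_s": time; "joint_pos": joint angles; "joint_vel": joint speeds; "joint_efforts": joint torques, N m; "position": TCP position; "orientation": TCP orientation; "wrist_force": force on the tool from outside, world axes, zero at the start; "ft_torque": the same for the moment, N m; "gripper_width": finger opening in m.
Only numpy, scipy, OpenCV 4.12 (cv2) and the standard library are available. Lean on these libraries where they do the work, as an engineer would, in place of code of your own. Each camera call takes 0.05 s, during which the arm holds its last target.

## Task

Make the bench grinder ready and give it a test run: first take the red spray can out of the spark area in front of the disc and set it down upright (not dropped) in the empty cell of the wooden can rack, then slide the spark screen fully across the disc. Then flip the orange lock-off lever fully forward (towards the disc), squeeze the black paddle fully against the grinder's body and keep it squeezed for about two seconds, let go, and flip the lever fully back. Never run the grinder with the screen open, do not tip the red can over, leave the screen closed, and do not disturb the other two cans, the spanner or the spare disc.

Things in the scene. Friction and masses are not known exactly. Their poses are not given: they have to be found in the camera images.
- bench: Fixed steel base plate, 12 mm thick (x -70 to 105, y -285 to 195 mm), with a green cordless grinder clamped on its side. Origin: on the table under the barrel's axis; z up. Forward (disc) is -y, rear (battery) is +y; paddle and disc face look to +x. Barrel: x -20 to 20, z 70 to 120, y -60 to 150 mm; battery behind it, 58 mm wide. Two posts 32 mm wide under it at y 125 and -20 mm.
- disc_center (a point): Centre of the grinder's upright 100 mm disc, fixed, at bench x 44 mm, y -78 mm, z 95 mm; its face looks to bench +x.
- squeeze_point (a point): Point at mid-height of the barrel (z 95 mm), half-way between the outer face of the squeezed paddle and the far side of the barrel, at bench y +80 mm: the middle of a pinch across paddle and barrel (along bench x). Free space below the barrel here down to the base plate. The pinch is 58 mm wide at rest and about 50 mm when squeezed.
- paddle_mid (a point): Middle of the outer face of the black paddle, a bar 122 mm long, 26 mm high, 8 mm thick, on the +x side of the barrel, at mid-length and mid-height (z 93 mm). Its rear end is hinged (upright axis at bench y +142 mm), its front end stands out from the barrel by about 17 mm at rest.
- paddle (a joint): Angle of the paddle: 0 = out (spring returned), 0.13 rad = flat against the barrel. At its middle it needs about 4 N to start and 10 N to hold squeezed. With the lock-off lever back, a toe of the lever blocks it.
- lever_tip (a point): Centre of the orange cross-bar (16 mm thick, 28 mm long along bench x) at the tip of the lock-off lever, at bench x 18 mm. The lever pivots about an axis along bench x, at bench y -4 mm and height 112 mm; its tip is 58 mm from the pivot, and it stands up above the barrel.
- lever (a joint): Angle of the lock-off lever: 0 = fully back (leans 0.45 rad towards the battery, locked), 0.9 rad = fully forward (leans 0.45 rad towards the disc, unlocked). It stays where it is left; about 1.1 N at the tip moves it.
- screen_grip (a point): Middle of the upright black round handle (20 mm diameter, 58 mm high, its top 25 mm above this point) on the top of the spark screen, a clear upright panel in a yellow frame, 134 mm long (bench y) and 150 mm high, on a track at bench x 88 mm. The handle is 45 mm forward (-y) of the screen's middle.
- screen (a joint): Travel of the screen: 0 = fully open (forward of the disc), 0.13 m = fully closed, covering the disc. It slides towards bench +y to close, stays where it is left, and takes about 2.5 N.
- red_can_mid (a point): Centre (half-way up, on the axis) of the red spray can: 54 mm diameter, 150 mm high, stands upright loose on the table, about 0.3 kg. The cylinder is straight up to 124 mm above its foot; above that a 38 mm wide cap. Its axis z points up.
- empty_cell (a point): Centre of the upper face of the round yellow pad on the floor of the one empty rack cell, 8 mm above the table: the can's foot goes here. Each cell is about 69 x 70 mm inside.
- rack: Fixed wooden can rack, 222 mm (x) x 78 mm (y) x 55 mm high, with three cells in a row along its x, 73 mm apart, the middle one at its centre. Origin: centre of its underside.
- grey_can_mid (a point): Centre (75 mm above its foot) of the grey spray can, same size as the red one, in a rack cell. To be left alone.
- blue_can_mid (a point): Centre (75 mm above its foot) of the blue spray can, same size as the red one, in a rack cell. To be left alone.
- spanner: Loose steel spanner, 170 mm long, lying on the table on the paddle's side of the bench plate. To be left alone.
- spare_disc: Loose spare grinding disc, 100 mm diameter, 6 mm thick, lying flat on the table forward of the bench plate. To be left alone.

How it is judged:
On the way, in this order (a step that is already met when the one before it is completed fails the run):
1. the red can stands upright in the empty cell, let go (horizontal distance between red_can_mid and empty_cell below 0.02 m and z of red_can_mid in the frame of empty_cell below 0.082 m and angle between red_can_mid's own z axis and vertical below 0.15 rad and contact force between the fingers and red_can below 0.2 N), for 0.2 s.
2. the screen is closed over the disc (value of joint screen above 0.122 m), for 0.2 s.
3. the lock-off lever is forward, the paddle still out (value of joint lever above 0.75 rad and value of joint paddle below 0.05 rad), for 0.1 s.
4. the paddle is squeezed against the body for 1.5 s with the lever forward and the screen closed (value of joint paddle above 0.112 rad and value of joint lever above 0.7 rad and value of joint screen above 0.12 m), for 1.5 s.
5. the paddle is out again and the lever is back (value of joint paddle below 0.03 rad and value of joint lever below 0.15 rad), for 0.2 s.
At the end, for the whole second after the job is handed in: The red can stands upright (within 0.15 rad) and at rest on the floor of the cell that was empty, within 20 mm of its centre; the screen is closed (within 10 mm of its stop), the lock-off lever is back (within 0.15 rad of its stop) and the paddle is out (within 0.03 rad) (all of step 5 and horizontal distance between red_can_mid and empty_cell below 0.02 m and z of red_can_mid in the frame of empty_cell below 0.082 m and angle between red_can_mid's own z axis and vertical below 0.15 rad and linear speed of red_can below 0.02 m/s and value of joint screen above 0.12 m); the robot touches nothing.
It fails at once if the grinder is run (paddle squeezed) with the screen open (value of joint paddle above 0.09 rad and value of joint screen below 0.11 m).
It fails at once if the red can is tipped over (angle between red_can_mid's own z axis and vertical above 0.7 rad).
It fails at once if the red can is dropped (contact force between the fingers and red_can below 0.05 N and linear speed of red_can above 0.6 m/s).
It fails at once if another can is disturbed (distance of any of grey_can_mid, blue_can_mid from where it was at the start of the episode above 0.03 m).
It fails at once if the spanner or the spare disc is disturbed (distance of any of spanner, spare_disc from where it was at the start of the episode above 0.03 m).
It also fails if it takes over 72 s, if anything falls off the work surface, if the arm or the gripper's body presses on something with over 40 N, if the wrist force passes 120 N, or if a joint passes its speed limit or range.

## Working session

There is one attempt and no reset: what is moved stays moved. The work goes in short steps, each a Python script; the robot and the scene stay as the last script left them, time stands still between calls to the robot, and variables do not carry over. Pictures are saved under pics/ and viewed, and the job is handed in when it is done.

```bash
mkdir -p pics; python3 - <<'E'
from workcell import *
import cv2,numpy as np
for n in("scene","top"):
    d=vision.read_camera(n); cv2.imwrite(f"pics/{n}0.png",d["frame"][:,:,::-1])
    print(n,d["intrinsics"],d["dist"],np.round(d["view"],4).tolist())
o=get_obs();print(o["time_s"],o["position"],o["orientation"],bot.tcp_to_tips,o["gripper_width"])
E
```

```text
scene [[373.96822307   0.         320.35690087]
 [  0.         373.96822307 199.31422225]
 [  0.           0.           1.        ]] [-0.08714607  0.          0.          0.          0.        ] [[0.4355, 0.9002, 0.0002, -0.2343], [0.691, -0.3341, -0.6409, -0.2764], [-0.5769, 0.2793, -0.7676, 1.4309], [0.0, 0.0, 0.0, 1.0]]
top [[381.71936349   0.         320.00967578]
 [  0.         381.71936349 193.66000976]
 [  0.           0.           1.        ]] [-0.03924814  0.          0.          0.          0.        ] [[-0.0162, -0.9994, 0.0299, -0.0223], [-0.9877, 0.0113, -0.1558, 0.5321], [0.1554, -0.032, -0.9873, 0.981], [0.0, 0.0, 0.0, 1.0]]
0.1 [0.21816581 0.58527314 0.24763546] [ 0.69631356 -0.12554801  0.12539398 -0.69545774] 0.017 0.08549379094223543
```

View pics/scene0.png

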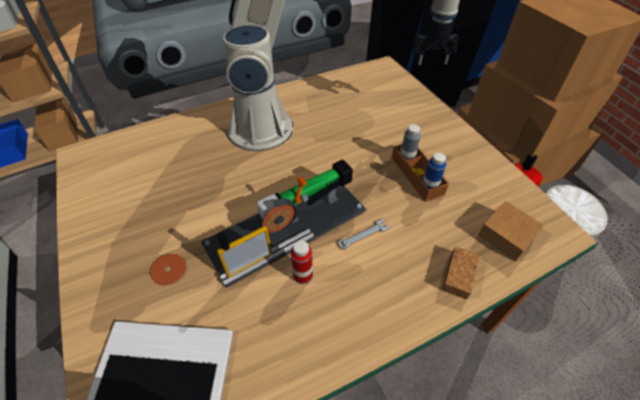

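View pics/top0.png

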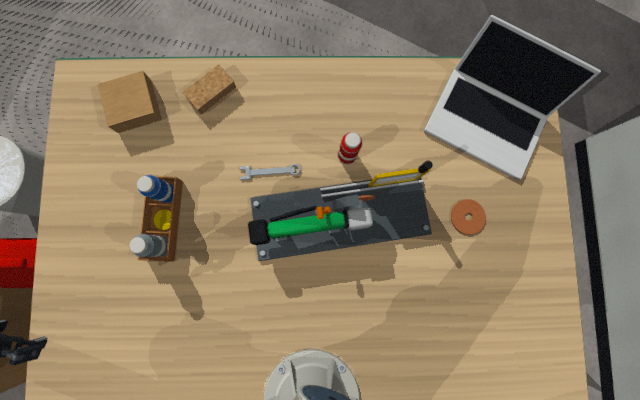

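```bash
python3 - <<'E'
import cv2
t=cv2.imread("pics/top0.png");s=cv2.imread("pics/scene0.png")
def c(im,x0,y0,w,h,k,n): cv2.imwrite(f"pics/{n}.png",cv2.resize(im[y0:y0+h,x0:x0+w],None,fx=k,fy=k,interpolation=cv2.INTER_CUBIC))
c(t,240,120,200,150,4,"c1"); c(t,120,165,80,105,5,"c2"); c(s,195,150,190,145,4,"c3")
E
```

```text
(no output)
```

View pics/c1.png

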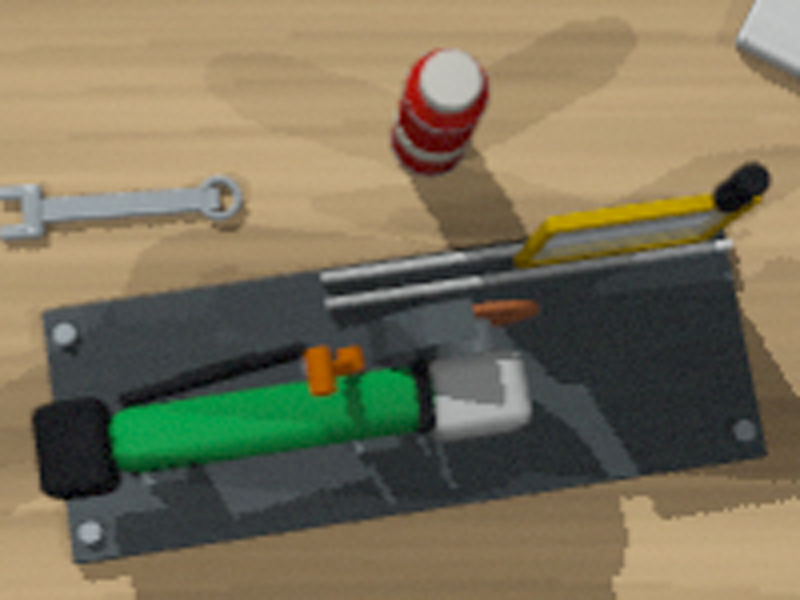

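View pics/c2.png

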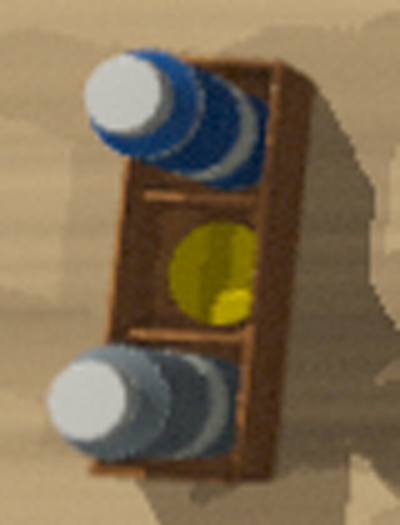

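View pics/c3.png

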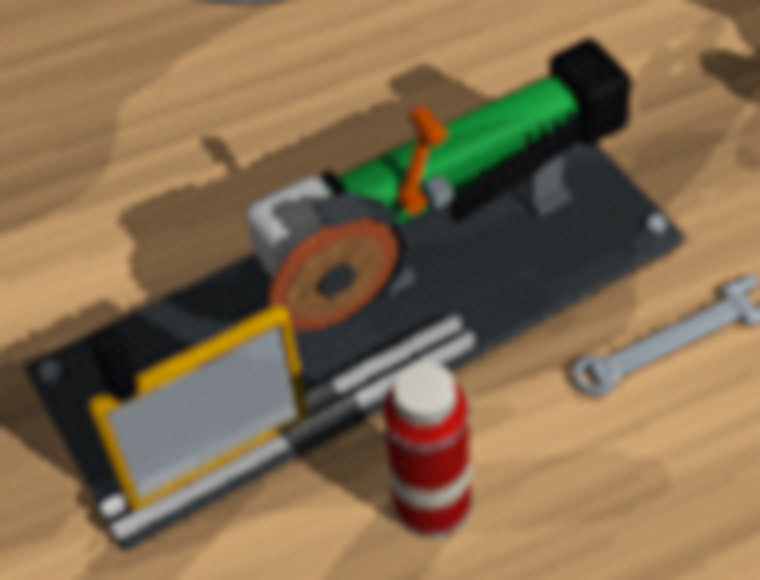

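```bash
python3 - <<'E'
import cv2
t=cv2.imread("pics/top0.png");s=cv2.imread("pics/scene0.png")
def c(im,x0,y0,w,h,k,n): cv2.imwrite(f"pics/{n}.png",cv2.resize(im[y0:y0+h,x0:x0+w],None,fx=k,fy=k,interpolation=cv2.INTER_CUBIC))
c(s,385,115,75,90,6,"c4"); c(t,130,170,60,100,6,"c5")
E
```

```text
(no output)
```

View pics/c4.png

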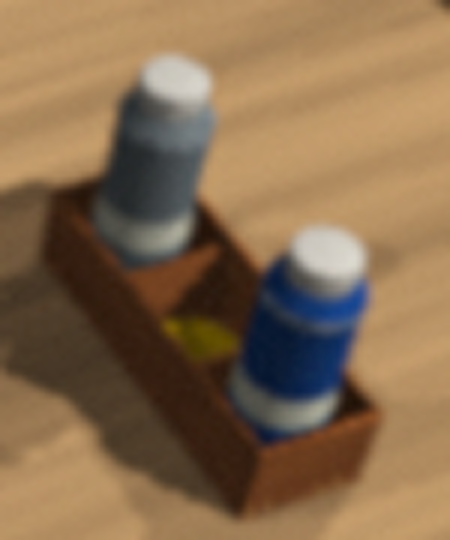

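View pics/c5.png

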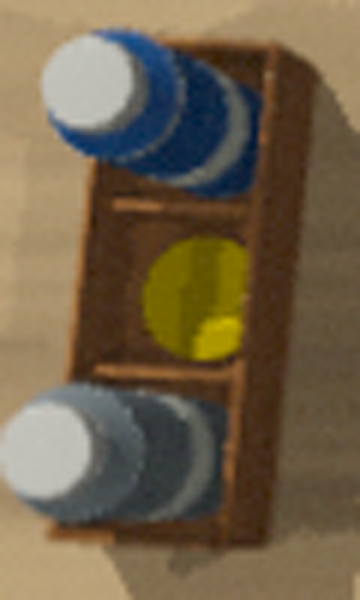

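```bash
cat > h.py <<'E'
from workcell import *
import cv2,numpy as np
from scipy.optimize import least_squares
from scipy.spatial.transform import Rotation as R
CAM=None
def cams():
    return {n:vision.read_camera(n) for n in("scene","top")}
def proj(P,d):
    P=np.atleast_2d(P).astype(float);V=np.array(d["view"])
    return cv2.projectPoints(P,cv2.Rodrigues(V[:3,:3])[0],V[:3,3],np.array(d["intrinsics"]),np.array(d["dist"]))[0].reshape(-1,2)
def crop(uv,x0,y0,k): return (np.array(uv,float)+.5)/k-.5+np.array([x0,y0])
def T(p,L):
    L=np.atleast_2d(L)/1000.;c,s=np.cos(p[2]),np.sin(p[2])
    return np.c_[p[0]+c*L[:,0]-s*L[:,1],p[1]+s*L[:,0]+c*L[:,1],L[:,2]]
def fit(obs,p0,C):
    # obs: list (cam, px, local)
    def f(p): return np.concatenate([(proj(T(p,l),C[c])[0]-u) for c,u,l in obs])
    r=least_squares(f,p0,loss="soft_l1");print(np.round(r.x,4),np.round(f(r.x).reshape(-1,2),1).tolist());return r.x
E
python3 - <<'E'
from h import *
C=cams()
a=lambda u:crop(u,240,120,4); b=lambda u:crop(u,195,150,4); c4=lambda u:crop(u,385,115,6); c5=lambda u:crop(u,130,170,6)
B=fit([("top",a((42,312)),(105,195,12)),("top",a((78,563)),(-70,195,12)),("top",a((767,455)),(-70,-285,12)),
("scene",b((25,368)),(-70,-285,12)),("scene",b((123,546)),(105,-285,12)),("scene",b((684,240)),(105,195,12)),("top",a((317,370)),(18,-4+58*np.sin(.45),112+58*np.cos(.45)))],[.45,.05,0],C)
Rk=fit([("scene",c4((258,452)),(111,-39,55)),("scene",c4((243,515)),(111,-39,0)),("scene",c4((380,408)),(111,39,55)),("scene",c4((50,195)),(-111,-39,55)),
("top",c5((275,42)),(111,-39,55)),("top",c5((318,72)),(111,-39,0)),("top",c5((50,537)),(-111,39,55)),("top",c5((268,545)),(-111,-39,0)),("top",c5((228,547)),(-111,-39,55)),("top",c5((205,298)),(0,0,8))],[.45,.4,0],C)
can=fit([("top",a((451,80)),(0,0,150)),("scene",b((425,383)),(0,0,150))],[.6,0,0],C)
gr=fit([("top",c5((47,450)),(0,0,158)),("scene",c4((177,82)),(0,0,158))],[.4,.4,0],C)
bl=fit([("top",c5((88,83)),(0,0,158)),("scene",c4((329,256)),(0,0,158))],[.5,.4,0],C)
print(np.round([T(B,(88,-45-78-130,0))]) )
hp=lambda: 0
# handle: find xyz of handle top
obs=[("top",a((757,175)))]
print("cells",T(Rk,(-73,0,8)),T(Rk,(0,0,8)),T(Rk,(73,0,8)))
for y in(-78-130-45,-78-45): print(proj(T(B,(88,y,180)),C["top"]),a((752,178)))
np.savez("poses.npz",B=B,Rk=Rk,can=can)
E
```

```text
[ 0.4535 -0.0455  0.1417] [[-0.4, -0.8], [-0.8, 0.3], [0.8, -0.7], [-1.3, -0.6], [-0.6, 0.5], [0.6, -1.4], [-0.2, 0.2]]
[ 0.4716  0.3971 -0.0558] [[0.8, 0.3], [-0.5, 1.0], [1.1, 0.5], [-0.1, -1.6], [0.5, -0.1], [0.0, -1.2], [-0.6, 0.9], [0.7, 0.6], [-0.0, 0.6], [-0.2, -0.1]]
[ 0.6491 -0.1075  0.    ] [[-0.2, -0.3], [-0.3, -0.2]]
[0.4007 0.3988 0.    ] [[-0.1, -0.7], [-0.5, -1.9]]
[0.5447 0.3904 0.    ] [[0.0, -0.7], [-0.3, -2.1]]
[[[ 1. -0.  0.]]]
cells [[0.39870543 0.40116797 0.008     ]] [[0.47159198 0.39709959 0.008     ]] [[0.54447852 0.39303121 0.008     ]]
[[428.46709344 164.8072012 ]] [427.625 164.125]
[[374.89960232 172.85637264]] [427.625 164.125]
```

```bash
cat >> h.py <<'E'
def down(yaw):
    # tool y down, jaw (tool z) horizontal at world angle yaw
    z=np.array([np.cos(yaw),np.sin(yaw),0]);y=np.array([0,0,-1.]);x=np.cross(y,z)
    return R.from_matrix(np.c_[x,y,z]).as_quat()
def st(m=""):
    o=get_obs();print(m,round(o["time_s"],2),np.round(o["position"],4),"F",np.round(o["wrist_force"],1),"w",round(o["gripper_width"],4))
    return o
def pic(n,cam,x0,y0,w,h,k):
    d=vision.read_camera(cam);cv2.imwrite(f"pics/{n}.png",cv2.resize(d["frame"][y0:y0+h,x0:x0+w,::-1],None,fx=k,fy=k,interpolation=cv2.INTER_CUBIC))
E
python3 - <<'E'
from h import *
P=np.load("poses.npz");can=P["can"];Rk=P["Rk"]
o=get_obs();print(R.from_quat(o["orientation"]).as_matrix().round(2))
for s in(0,np.pi):
    q=down(np.pi/2-.056+s)
    for p in([*can[:2],.25],[Rk[0],Rk[1],.25]):print(s,kinematics.solve_ik(p,q))
E
```

```text
[[ 0.94 -0.    0.35]
 [-0.35 -0.    0.94]
 [-0.   -1.   -0.  ]]
0 [-1.66346503e-01  4.02301201e-01  1.55622031e+00 -4.44089210e-16
  1.18307115e+00 -1.68114283e+00]
0 [ 6.97421990e-01  3.38333755e-01  1.65064400e+00 -4.44089210e-16
  1.15261490e+00 -8.17374337e-01]
3.141592653589793 [-1.66346503e-01  4.02301201e-01  1.55622031e+00 -4.44089210e-16
  1.18307115e+00  1.46044982e+00]
3.141592653589793 [ 6.97421990e-01  3.38333755e-01  1.65064400e+00 -4.44089210e-16
  1.15261490e+00  2.32421832e+00]
```

```bash
python3 - <<'E'
from h import *
P=np.load("poses.npz");can=P["can"];Rk=P["Rk"]
q=down(np.pi/2-.056)
bot.reach([*can[:2],.25],q);st()
bot.servo_line([*can[:2],.108],velocity=.15);st()
hand.move_gripper(.04,strength=40);st("grip")
bot.servo_line([*can[:2],.33],velocity=.2);st("lift")
pic("g1","top",250,60,160,120,5)
pic("g2","scene",220,100,160,200,3)
E
```

```text
3.07 [ 0.6492 -0.1066  0.25  ] F [-0.1 -0.  -0.4] w 0.0851
 4.17 [ 0.6498 -0.1075  0.109 ] F [-0.6  0.6  0.5] w 0.0855
grip 4.58 [ 0.6498 -0.1077  0.1091] F [-1.3  0.   4.6] w 0.0527
lift 5.83 [ 0.6484 -0.1073  0.3284] F [-0.3  0.2 -2.5] w 0.0529
```

View pics/g2.png

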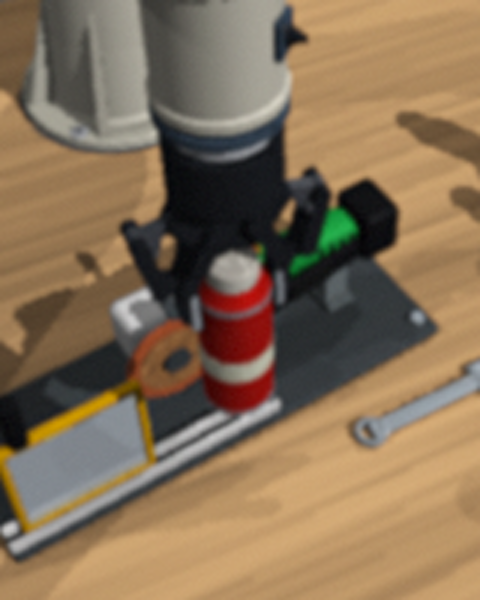

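View pics/g1.png

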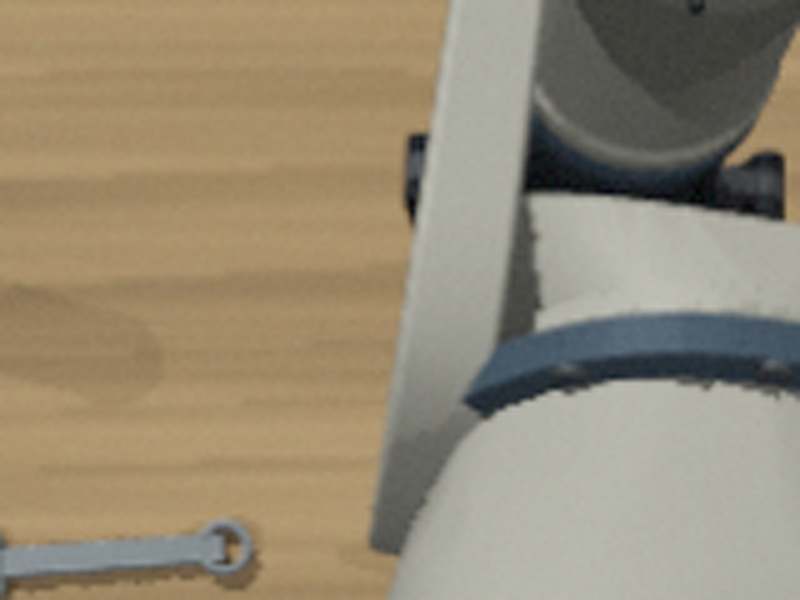

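The scene view (g2) shows the can held upright between the pads, with its cap at about (235,265) in the crop and nothing else moved. In the top view the arm hides the can. I'm carrying it over the rack.

```bash
python3 - <<'E'
from h import *
P=np.load("poses.npz");Rk=P["Rk"]
q=down(np.pi/2-.056)
bot.reach([*Rk[:2],.33],q);st()
bot.servo_line([*Rk[:2],.205],velocity=.15);bot.dwell(.2);st()
pic("r1","scene",370,60,120,160,4)
pic("r2","top",110,150,110,130,5)
d=vision.read_camera("scene")
print("cap top expected",(proj([*Rk[:2],.205+.042],d)-[370,60])*4+1.5,"foot",(proj([*Rk[:2],.205-.108],d)-[370,60])*4+1.5)
E
```

```text
7.87 [0.4723 0.3963 0.33  ] F [ 0.8  0.5 -3.4] w 0.0529
 9.05 [0.472  0.3974 0.206 ] F [-0.2 -0.8 -2.9] w 0.0523
cap top expected [[252.3999693  228.38604142]] foot [[210.93140165 378.20753807]]
```

View pics/r1.png

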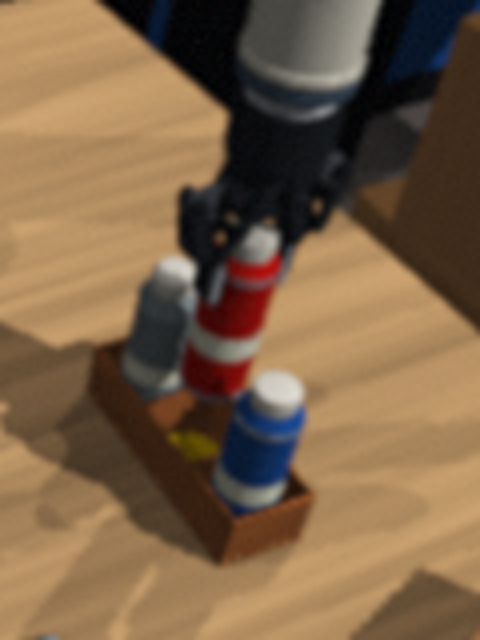

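View pics/r2.png

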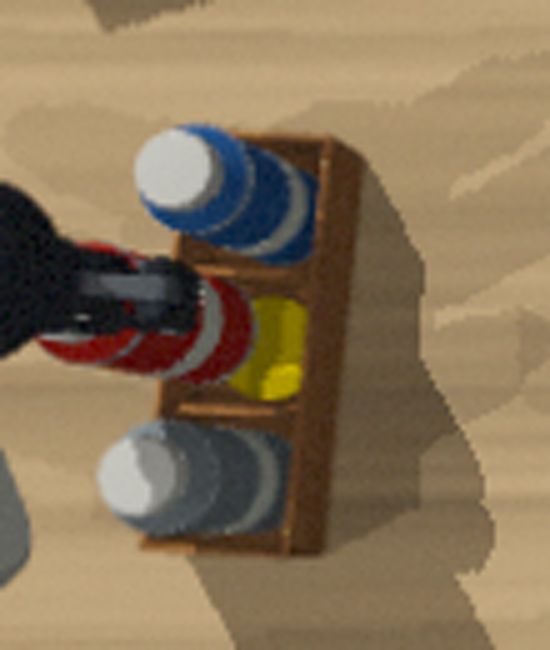

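The can hangs over the middle cell. Its foot centre is at about (214,382) in r1, where I predicted (211,378). I'm lowering it with force checks.

```bash
python3 - <<'E'
from h import *
P=np.load("poses.npz");Rk=P["Rk"]
C=cams();print("top foot exp",(proj([*Rk[:2],.097],C["top"])-[110,150])*5+2)
z=.205
for z in(.165,.145,.13,.123,.12):
    bot.servo_line([*Rk[:2],z],velocity=.1);o=st()
    if np.linalg.norm(o["wrist_force"]-[0,0,-2.9])>8: print("contact");break
while z>.113:
    z-=.0015;bot.servo_line([*Rk[:2],z],velocity=.02);o=st()
    if o["wrist_force"][2]>1.0: break
E
```

```text
top foot exp [[203.43785712 331.87249417]]
 9.85 [0.4716 0.3972 0.1649] F [ 0.1 -0.4 -3.3] w 0.0528
 10.2 [0.4714 0.3969 0.1448] F [-0.5 -0.3 -2.7] w 0.0526
 10.5 [0.4713 0.3968 0.1296] F [-0.7  0.6 -2.4] w 0.0529
 10.75 [0.4714 0.397  0.1227] F [ 1.3  0.  -2.9] w 0.0525
 11.0 [0.4715 0.397  0.1199] F [-0.8  0.1 -4.3] w 0.0528
 11.25 [0.4715 0.3971 0.1185] F [ 0.1  0.1 -4. ] w 0.0527
 11.5 [0.4718 0.3973 0.1172] F [ 0.7 -1.1 -1.2] w 0.0531
 11.75 [0.4722 0.3973 0.1171] F [-2.2 -3.4 12.2] w 0.0529
```

```bash
python3 - <<'E'
from h import *
P=np.load("poses.npz");Rk=P["Rk"]
hand.move_gripper(.085);st()
bot.servo_line([*Rk[:2],.30],velocity=.15);bot.dwell(.1);st()
B=P["B"]; p=T(B,(0,0,300))[0]
# move away towards the bench front, high
hx=T(B,(88,-253,300))[0]; print(hx)
q=down(B[2]+np.pi/2)
print(kinematics.solve_ik(hx,q))
bot.reach([.45,.05,.35],q)
pic("p1","scene",385,115,75,90,6);pic("p2","top",130,170,60,100,6)
pic("p3","scene",205,195,110,100,6);st()
E
```

```text
12.18 [0.4715 0.3971 0.1153] F [-0.3 -0.3  0.5] w 0.0848
 13.66 [0.4713 0.3968 0.299 ] F [0.7 0.3 0.4] w 0.0848
[ 0.57637274 -0.28355027  0.3       ]
[-4.59527261e-01  3.38081436e-01  1.53772911e+00 -4.44089210e-16
  1.26578210e+00 -2.17197719e+00]
 15.13 [0.4503 0.0508 0.3498] F [-0.5 -1.  -0.4] w 0.0852
```

View pics/p1.png

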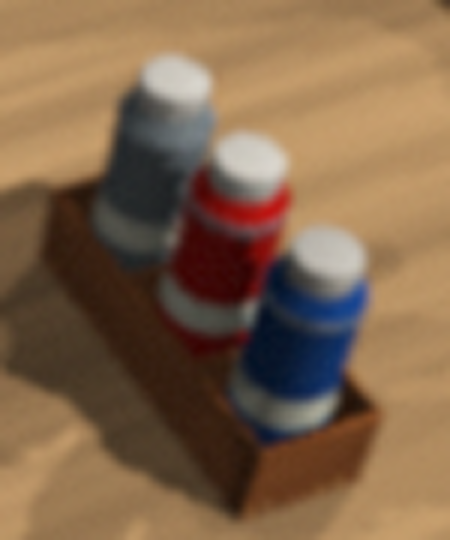

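View pics/p2.png

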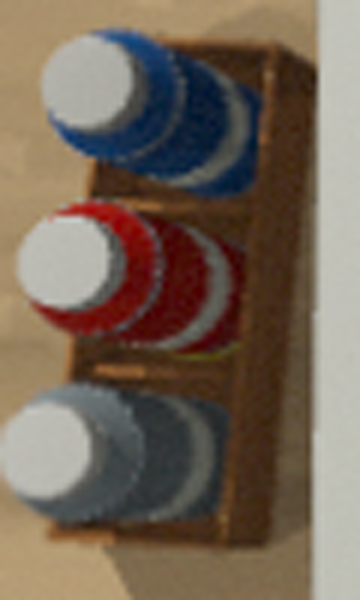

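View pics/p3.png

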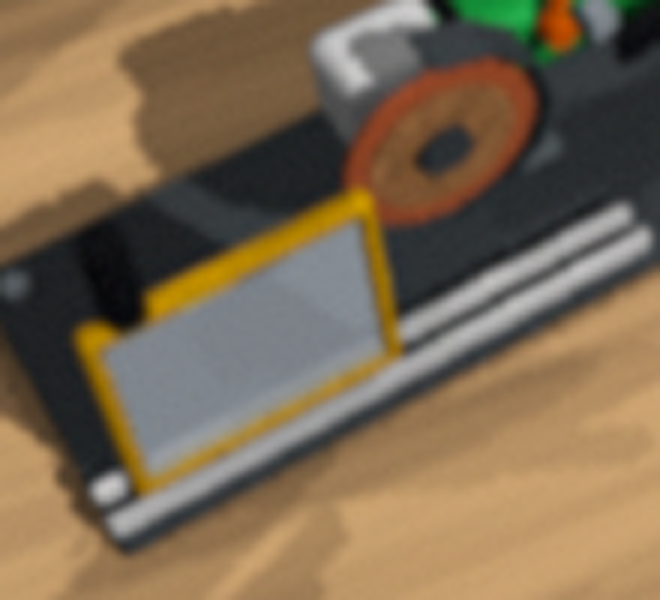

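The red can stands upright and centred: its cap is at (65,263) in p2, and the midpoint of the neighbours' caps is (67,266). The screen handle top is at about (98,235) in p3. Next I'll locate the handle.

```bash
python3 - <<'E'
from h import *
P=np.load("poses.npz");B=P["B"];C=cams()
s=crop((98,236),205,195,6);t=crop((755,176),240,120,4)
f=lambda v:np.r_[proj(T(B,v),C["scene"])[0]-s,proj(T(B,v),C["top"])[0]-t]
r=least_squares(f,[88,-250,190]);print(r.x,r.fun)
g=lambda v:f([88,*v]);r=least_squares(g,[-250,190]);print(r.x,r.fun)
for z in(160,170,180,190,200,210): print(z,crop and (proj(T(B,[(88,-78-130-45,z)]),C["scene"])-[205,195])*6+2.5,(proj(T(B,[(88,-253,z)]),C["top"])-[240,120])*4+1.5)
for z in(150,160,170): print("panel rear top",z,(proj(T(B,[(88,-141,z)]),C["scene"])-[205,195])*6+2.5)
E
```

```text
[  86.33553696 -244.32598745  204.57181642] [-0.10785512 -0.0054705  -0.10237469 -0.02831624]
[-244.29109988  205.57369432] [ 0.11299764  0.23397589 -0.12739654 -0.82440808]
160 [[102.22044204 311.68876312]] [[745.16236305 188.32724697]]
170 [[ 97.09414495 298.08250305]] [[750.21086722 184.56874852]]
180 [[ 91.88288715 284.23647562]] [[755.36837374 180.7288048 ]]
190 [[ 86.58466872 270.14461829]] [[760.63842769 176.80475675]]
200 [[ 81.19743188 255.8006747 ]] [[766.02472845 172.7938291 ]]
210 [[ 75.71905923 241.19818755]] [[771.53113809 168.69312403]]
panel rear top 150 [[349.62971832 200.18324568]]
panel rear top 160 [[346.79138634 186.28099349]]
panel rear top 170 [[343.90840122 172.14661206]]
```

```bash
python3 - <<'E'
from h import *
P=np.load("poses.npz");B=P["B"]
q=down(B[2]+np.pi/2)
W=lambda x,y,z:T(B,(x,y,z))[0]
bot.reach(W(87,-246,300),q)
bot.servo_line(W(87,-246,192),velocity=.15);o=st()
f0=o["wrist_force"]
hand.move_gripper(.0,strength=30);st("grip")
o=get_obs();pb=R.from_euler("z",-B[2]).apply(np.array(o["position"])-[B[0],B[1],0]);print("bench",pb)
pic("s1","scene",205,165,110,100,6)
E
```

```text
17.43 [ 0.5751 -0.2768  0.193 ] F [-0.9  0.2 -0.4] w 0.085
grip 18.03 [ 0.5745 -0.2767  0.1924] F [-1.2  0.4  4.4] w 0.0188
bench [ 0.08705863 -0.24598788  0.1923671 ]
```

View pics/s1.png

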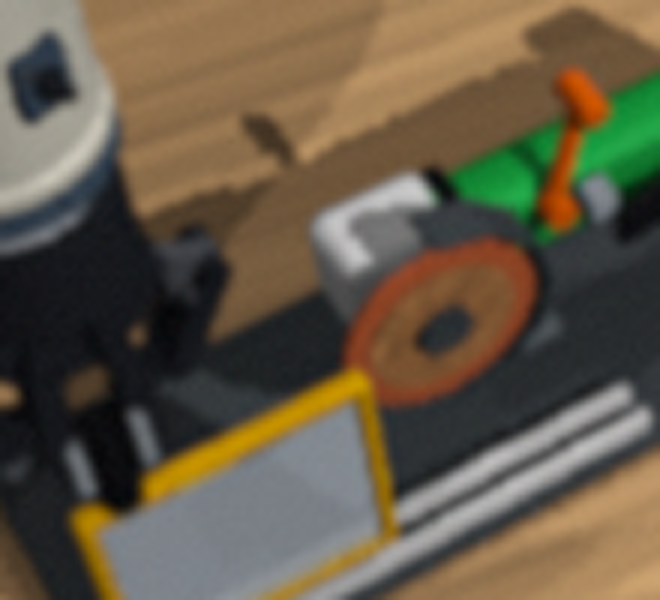

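The handle, at about (110,450) in the crop, sits between both pads, and the gripper width of 18.8 mm agrees. I'm sliding the screen closed.

```bash
python3 - <<'E'
from h import *
P=np.load("poses.npz");B=P["B"]
W=lambda x,y,z:T(B,(x,y,z))[0]
def fb():
    o=get_obs();r=R.from_euler("z",-B[2]);return r.apply(np.array(o["position"])-[B[0],B[1],0]),r.apply(o["wrist_force"])
bot.servo_line(W(87,-126,192),velocity=.12);print(fb())
y=-126
while y<-98:
    y+=3;bot.servo_line(W(87,y,192),velocity=.03);p,f=fb();print(y,p.round(4),f.round(1))
    if abs(f[1])>14: break
hand.move_gripper(.085);bot.servo_line(W(87,y,300),velocity=.2);st()
pic("s2","scene",205,165,110,100,6)
pic("s3","top",300,140,140,100,5)
E
```

```text
(array([ 0.08759197, -0.12570352,  0.19233984]), array([2.82746884, 2.49339207, 6.44678296]))
-123 [ 0.0876 -0.1232  0.1923] [3.1 1.4 6.1]
-120 [ 0.0876 -0.1222  0.1923] [ 2.2 -9.1  3.7]
-117 [ 0.0876 -0.122   0.1924] [  0.9 -24.2   0.2]
 21.32 [ 0.5556 -0.1489  0.299 ] F [ 0.2 -0.9  0.1] w 0.0854
```

View pics/s2.png

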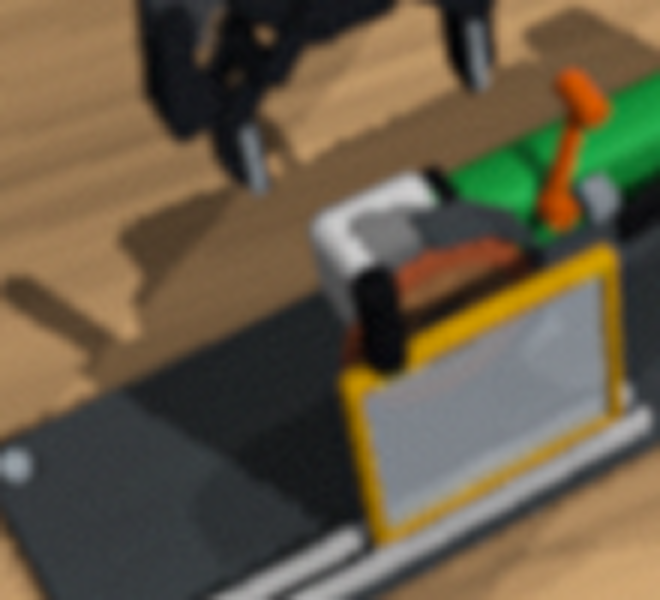

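The screen is closed: the handle stopped hard at bench y -122 after 124 mm of travel, and its frame now covers the disc. Now the lever.

```bash
cat >> h.py <<'E'
P=np.load("poses.npz");B=P["B"]
W=lambda x,y,z:T(B,(x,y,z))[0]
def fb():
    o=get_obs();r=R.from_euler("z",-B[2]);return r.apply(np.array(o["position"])-[B[0],B[1],0]),r.apply(o["wrist_force"])
E
python3 - <<'E'
from h import *
for s in(0,np.pi): print([np.round(kinematics.solve_ik(W(*p),down(B[2]+s)),2)[5] for p in((18,55,172),(18,-60,172),(5,80,95))])
q=down(B[2])
hand.move_gripper(0)
bot.reach(W(18,60,280),q)
bot.servo_line(W(18,60,172),velocity=.2);print(fb())
bot.servo_line(W(18,0,172),velocity=.1);print(fb())
y=0
while y>-22:
    y-=3;bot.servo_line(W(18,y,172),velocity=.04);p,f=fb();print(y,p.round(4),f.round(1))
    if abs(f[1])>8: break
bot.servo_line(W(18,y+20,172),velocity=.15)
bot.servo_line(W(18,60,280),velocity=.2)
st()
pic("l1","scene",230,145,120,90,6);pic("l2","top",240,140,160,110,5)
E
```

```text
[np.float64(-0.12), np.float64(-0.35), np.float64(-0.07)]Traceback (most recent call last):
  File "<stdin>", line 2, in <module>
    return _wrapfunc(a, 'round', decimals=decimals, out=out)
    return _wrapit(obj, method, *args, **kwds)
    result = getattr(arr, method)(*args, **kwds)
TypeError: unsupported operand type(s) for *: 'NoneType' and 'float'
```

```bash
python3 - <<'E'
from h import *
q=down(B[2])
hand.move_gripper(0)
bot.reach(W(18,60,280),q)
bot.servo_line(W(18,60,172),velocity=.2);print(fb())
bot.servo_line(W(18,0,172),velocity=.1);print(fb())
y=0
while y>-22:
    y-=3;bot.servo_line(W(18,y,172),velocity=.04);p,f=fb();print(y,p.round(4),f.round(1))
    if abs(f[1])>8: break
bot.servo_line(W(18,y+20,172),velocity=.15)
bot.servo_line(W(18,60,280),velocity=.2)
st()
pic("l1","scene",230,145,120,90,6);pic("l2","top",240,140,160,110,5)
E
```

```text
(array([0.01854503, 0.0598199 , 0.17258628]), array([ 0.26683585,  0.00537448, -0.23631322]))
(array([1.79847862e-02, 5.42872751e-07, 1.72195062e-01]), array([-1.37460319, -0.30855854,  0.27903025]))
-3 [ 0.0179 -0.0027  0.172 ] [-0.7  0.6  0.3]
-6 [ 0.018  -0.006   0.1719] [0.1 1.5 0.2]
-9 [ 0.018  -0.0091  0.172 ] [-0.5  1.2  0.1]
-12 [ 0.0179 -0.0099  0.1719] [ 1.1 16.1  2.6]
 27.3 [0.4625 0.016  0.2792] F [-0.3  0.4 -1.2] w 0.0001
```

View pics/l1.png

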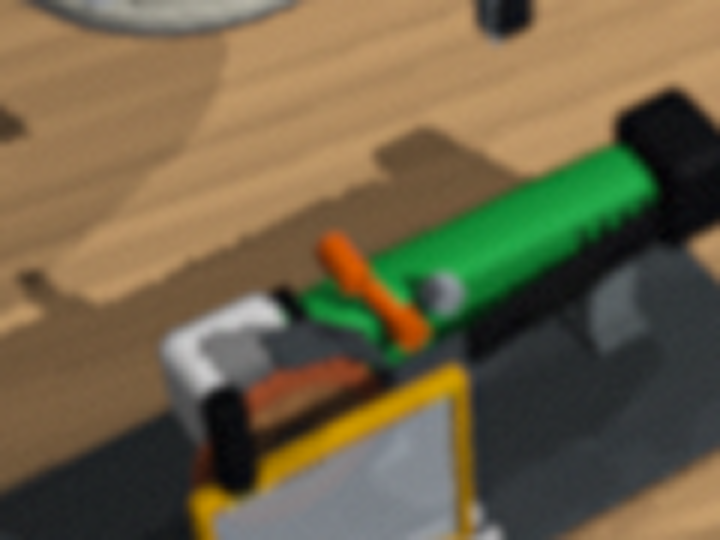

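The lever is fully forward: its tip bar is at about (345,260) in l1, leaning towards the disc, and it hit the hard stop where predicted. Now the squeeze.

```bash
python3 - <<'E'
from h import *
q=down(B[2])
hand.move_gripper(.085)
bot.reach(W(6,80,220),q)
bot.servo_line(W(6,80,150),velocity=.15);print(fb())
bot.servo_line(W(6,80,95),velocity=.08);print(fb());st()
hand.move_gripper(.03,strength=40);st("sq");print(fb())
pic("q1","scene",230,105,140,130,6 and 5)
bot.dwell(2.0);st("held");print(fb())
E
```

```text
(array([0.00720457, 0.07968885, 0.15118584]), array([-0.0325332 , -0.17425092,  0.40799827]))
(array([0.00632582, 0.07998572, 0.09532295]), array([0.52134701, 0.15343724, 0.41816685]))
 30.0 [0.4485 0.0346 0.0953] F [0.5 0.2 0.4] w 0.0852
sq 30.43 [0.4451 0.0341 0.0954] F [-14.6  -2.5  20.7] w 0.0487
(array([0.00288712, 0.08004384, 0.09535858]), array([-14.84386519,  -0.43958402,  20.66744301]))
held 32.48 [0.4451 0.0341 0.0954] F [-15.2  -2.7  19.6] w 0.0489
(array([0.00289649, 0.08003217, 0.09536459]), array([-15.42197017,  -0.53240754,  19.55908734]))
```

View pics/q1.png

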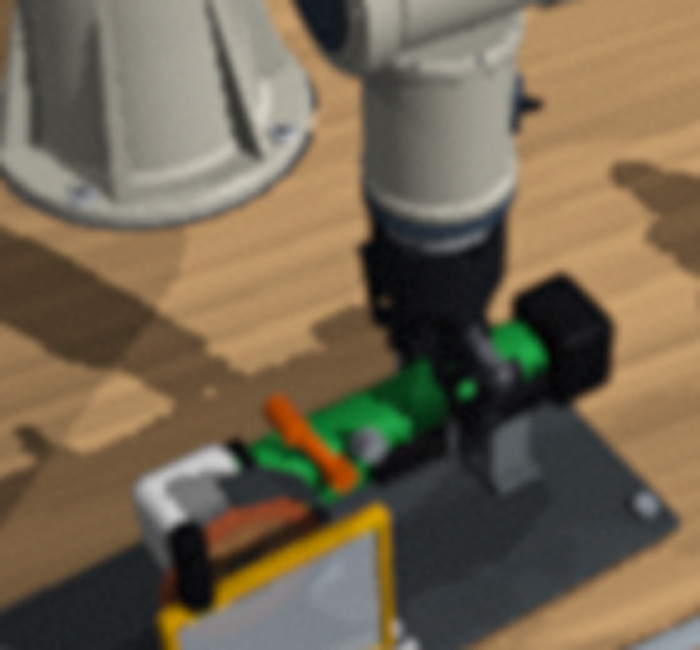

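The scene shows both fingers across paddle and barrel, the lever forward and the screen closed. The jaw width is steady at 48.8 mm, so the paddle is fully squeezed, and it was held for over 2 s. I'm releasing and flipping the lever back.

```bash
python3 - <<'E'
from h import *
q=down(B[2])
hand.move_gripper(.085);st("rel")
bot.servo_line(W(6,80,95),velocity=.1)
bot.servo_line(W(6,80,260),velocity=.2)
hand.move_gripper(0)
bot.servo_line(W(18,-64,260),ori=q,velocity=.25)
bot.servo_line(W(18,-64,174),velocity=.15);print(fb())
bot.servo_line(W(18,-12,174),velocity=.1);print(fb())
y=-12
while y<14:
    y+=3;bot.servo_line(W(18,y,174),velocity=.04);p,f=fb();print(y,p.round(4),f.round(1))
    if abs(f[1])>8: break
bot.servo_line(W(18,y-25,174),velocity=.15)
bot.servo_line(W(18,y-25,290),velocity=.2)
bot.reach([.25,.45,.35],q)
st()
for n in("scene","top"):cv2.imwrite(f"pics/e_{n}.png",vision.read_camera(n)["frame"][:,:,::-1])
pic("e1","scene",195,115,160,130,5);pic("e2","scene",385,115,75,90,6)
E
```

```text
rel 32.92 [0.4482 0.0345 0.0949] F [ 0.8  0.  -0. ] w 0.085
(array([ 0.01848554, -0.06359864,  0.17463417]), array([-0.16114778,  0.5041326 ,  0.09469866]))
(array([ 0.01809215, -0.0119072 ,  0.17418314]), array([-0.46919513,  0.08360939,  1.41902229]))
-9 [ 0.0179 -0.0092  0.1739] [-0.5  0.  -0.1]
-6 [ 0.0179 -0.006   0.1739] [ 0.6  0.6 -0.2]
-3 [ 0.018  -0.0028  0.174 ] [ 0.5 -0.2 -0.5]
0 [0.018  0.0002 0.174 ] [-0.5  0.3  0. ]
3 [0.018  0.0032 0.174 ] [0.8 0.4 0.3]
6 [0.0182 0.0039 0.1741] [ -1.5 -15.8  -2.8]
 41.61 [0.2506 0.4495 0.3498] F [0.9 0.4 0.6] w 0.0001
```

View pics/e1.png

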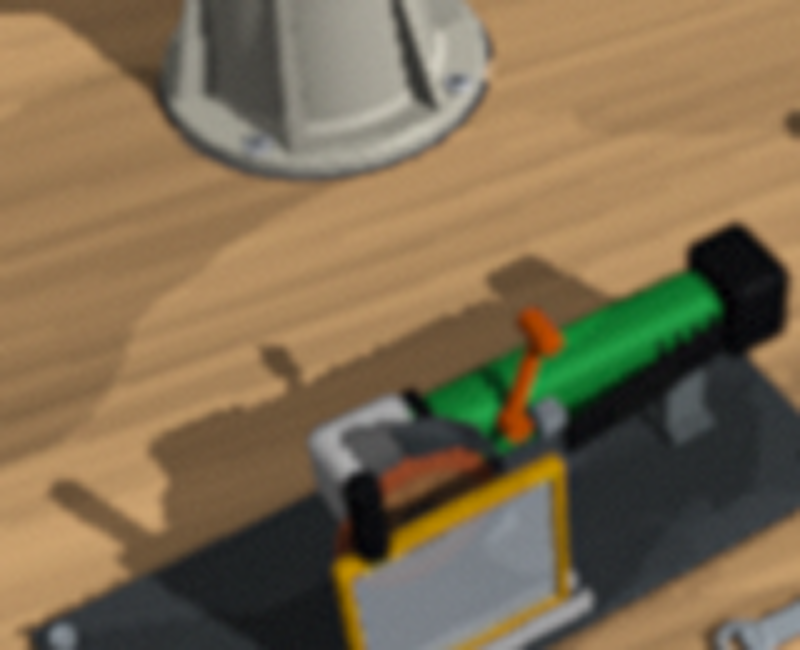

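View pics/e_top.png

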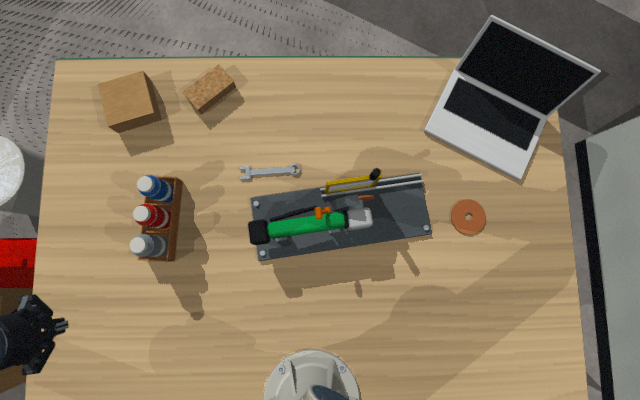

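View pics/e_scene.png

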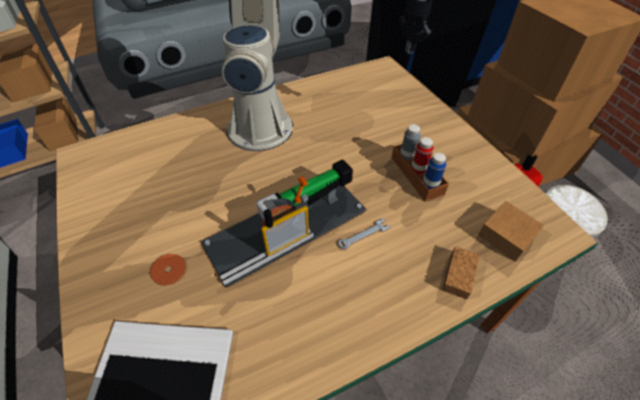

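The final views show the red can upright between the other two (top view, cap at (148,215)), the screen closed with its handle at (375,175), and the lever back at (322,212). The paddle stands out, and the spanner and spare disc are where they started.

```bash
python3 -c "
from workcell import *
hand_in()"
```

```text
the job is handed in; nothing more can be done
```

All steps are done and the job is handed in. The robot clock read about 42 s of the allowed 72 s at the last check, and `hand_in()` gives no verdict.

- **Red can:** I set it down in the empty cell with force-checked lowering and then let go. It stands upright, centred between the other two cans to within about 1 pixel (about 2.6 mm).
- **Screen:** I slid it until it hit its stop. The handle stopped at bench y -122 mm, against about -123 mm expected. It travelled 124 mm, not 130 mm, which I put down to its not having been quite fully open at the start; I did not check that.
- **Lever and paddle:** I pushed the lever forward to its hard stop, then squeezed the paddle to a steady 48.8 mm jaw width for just over 2 s. After letting go I pushed the lever back to its hard stop.

In the last pictures the can is upright, the screen closed, the lever back and the paddle out. The other cans, spanner and spare disc look unmoved, and the arm is clear of everything. No check failed.

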